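# Fetch the spirit level out of the tool case

### The arm

A 6-joint arm with a two-finger parallel gripper is mounted at the origin on the work surface. World frame = base frame: x ahead of the robot, y to its left, z up, the work surface at z = 0. Lengths are in mm, angles in degrees, forces in N, time in s.
With the tool pointing down it reaches from about 350 to 850 mm from the base axis. Payload 8.1 kg.
Tool frame: the origin (TCP) lies midway between the tips of the shut fingers; the grasp point (between the pads) lies 19 mm behind it (grip_point_offset is the distance from the TCP to the grasp point, in mm); x points along the fingers, z is the direction in which the jaws open and shut, and the axes are right-handed (so a half turn about x gives the same grasp; the last joint's range is limited). The gripper opens to 85 mm and grips with 20 to 120 N. Pads are 22 mm wide; open, the fingers measure 114 mm over their backs; the gripper's body (76 mm by 85 mm) begins 54 mm behind the grasp point. The pads swing forward as they close: fully open they stand 13 mm farther back than shut.
Start: joints at [61.455, 7.471, 85.268, -0, 87.261, -4.893], TCP at [240.685, 549.614, 231.292] pointing down, gripper open.
Joint ranges: [-169.43, 169.43], [-51.17, 129.36], [1.28, 143.12], [-76.62, 256.62], [0, 156.53], [-152.29, 152.29]. Speed limits (degrees/s): [136.94, 136.94, 159.86, 180, 180, 180].

### API

Orientations are given as [roll, pitch, yaw] about the fixed x, y, z axes, in that order (R = Rz(yaw) Ry(pitch) Rx(roll)).
In Python, from bench import sense, snapshot, hand_in, grip_point_offset gives the robot as it stands.
- The arm moves only by the tool carry_out, never from a script. Its argument "rows" is one flat list of numbers, 7 for each row, row after row: the turn, a rotation vector about the tool's x, y, z in units of 8 degrees (1.0 is 8 degrees), then the shift along the tool's x, y, z in units of 25 mm (1.0 is 25 mm), then the gripper command: -1 is fully open, 1 is shut, values between are in proportion. A call has 1 to 5 rows; each row is the pose to reach, as a shift and turn from the pose commanded when the call began, along the tool's axes at that moment; what a row does not reach only later rows make up. A row lasts 1/10 s, in which the tool goes at most 50 mm and 8.59 degrees, less where a joint would pass 70% of its speed; a pose out of reach is approached as far as the arm can. A call with a gripper value outside its range is refused whole. The fingers move at their own pace and stop on an object; "force" is the grip in N (left out, the last holds). Time passes only in rows, so rows that repeat a pose let the fingers close. It gives the time, the measured TCP pose, the force and the opening at its end, in the units of the state.
- sense(): the state, without advancing time (a new reading comes with each control period).
- snapshot(name): name is "scene" or "side" or "wrist"; returns a dict with "color" (400x640x3 uint8, red, green, blue), "fx", "fy", "cx", "cy" (pixels), "k1" (the pictures are not rectified: a ray, as slopes to the right and down, at radius r is drawn at 1 + k1 r^2 times it, then the intrinsics apply), "rvec" (rotation vector, rad) and "tvec" (3), from world to camera coordinates, as OpenCV has them; the wrist camera has in their place "T_tool_cam" (4x4, takes a point from camera to tool coordinates, whose origin is the TCP and whose axes are the tool frame's). Camera axes: x right, y down, z forward; pixel columns grow to the right and rows downward; lengths in mm; the calibration is good to about 2 mm. A picture is of the moment at which its call begins: read the wrist's pose just before it. There is no depth.
- hand_in(): hands the job in, once; it reports no verdict.
The state is a dict: "time": time; "joint_pos": joint angles; "qd": joint speeds; "joint_efforts": joint torques, N m; "tool_pos": TCP position; "tcp_rot": TCP orientation; "ft_force": force on the tool from outside, world axes, zero at the start; "wrist_torque": the same for the moment, N m; "finger_gap": finger opening in mm.
Only numpy, scipy, OpenCV 4.12 (cv2) and the standard library are available. Lean on these libraries where they do the work, as an engineer would, in place of code of your own. Each camera call takes 0.05 s, during which the arm holds its last target.

### The job

The tool case's little kit drawer was left open over the well where the spirit level lies: push it fully home until it clicks in flush, and leave it shut. Then take the level out through the opening in the top of the case, which is shorter than the level, so it must come out slantwise, one end first, and lift it until all of it is a good hand's breadth (8 cm) above the top of the drawer housing. Finish while still holding it there, motionless and clear of the case, without having disturbed the other things on the table.

Things in the scene. Friction and masses are not known exactly. Their poses are not given: they have to be found in the camera images.
- opening (a point): Centre of the opening in the top of the tool case, 64 mm above the table. Axes are the case's: z up, x across the case, y along it, pointing away from the drawer housing. The opening runs from -80 mm (drawer housing) to +80 mm (lip) along y and 75 mm to either side along x.
- case: The tool case: fixed grey sheet metal, an open-topped well with a low drawer housing over one end; origin on the table right below the opening's centre, axes as the opening's. Well floor 4 mm above the table; long walls 5 mm thick, 64 mm high, inner faces at x = -75 and +75 mm; the well inside runs from y = -195 to +105 mm (end walls 5 mm).
- housing_edge (a point): Middle of the lower edge of the drawer housing where the opening begins (y = -80 mm in the case, 62 mm above the table). The housing runs from here to y = -200 mm, is 160 mm wide (x), its underside 62 mm and its top 91 mm above the table; the well goes on beneath it.
- lip_edge (a point): Middle of the upper edge of the fixed flat lip that covers the other end of the well (y = +80 mm in the case, 64 mm above the table). The lip is 3 mm thick and covers the well from here to its end wall at y = +105 mm; the well goes on beneath it.
- drawer (a joint): Opening of the kit drawer in m: 0 is fully home, with its front flush with the housing at -80 mm along the opening's y; it slides out towards +y over the well, up to 0.09, and starts 0.04 to 0.075 open. Sliding takes about 1.5 N; over the last 13 mm a spring detent resists with about 4 N, then snaps past, and a solid stop is met at 0.
- drawer_front (a point): Centre of the outer face of the drawer's front, which looks along the opening's +y. The front is a plain flat grey plate 150 mm wide (x) and 22 mm high, its lower edge 65.5 mm and its top edge 87.5 mm above the table. Axes as the opening's.
- level_center (a point): Centre of the spirit level, a plain rigid aluminium bar with black ends and three small vials in its upper face, 230 mm long (its y), 40 mm wide (its x) and 24 mm thick (its z), about 0.25 kg. It lies flat on the well's floor, lengthwise in the case, partly under the drawer housing and often under the lip.
- level_end_a (a point): Middle of the level's end face at +115 mm along its y (the end away from the drawer housing). Axes as the level's.
- level_end_b (a point): Middle of the level's end face at -115 mm along its y (the end under the drawer housing). Axes as the level's.
- level: The level as a rigid body; origin at the centre of its underside, axes as above.
- wrench: Bystander: steel wrench lying on the table on the robot's side of the case.
- screwdriver: Bystander: screwdriver lying on the table on the far side of the case.
- mug: Bystander: white mug, 80 mm across and 92 mm high, standing beyond the lip end of the case.
- jar: Bystander: glass jar, 70 mm across and 90 mm high, standing beyond the drawer end of the case.
- can: Bystander: metal can, 66 mm across and 100 mm high, standing beyond the drawer end of the case.
- carton: Bystander: small cardboard box 100 x 70 x 50 mm, near the lip end of the case.

How it is judged (in metres and radians):
On the way, in this order (a step that is already met when the one before it is completed fails the run):
1. the drawer is fully home (value of joint drawer below 0.003 m), for 0.2 s.
2. the level comes slantwise through the opening: one end above the rim while the other is still below it (((height (world z) of level_end_a above 0.08 m and height (world z) of level_end_b below 0.055 m) or (height (world z) of level_end_b above 0.08 m and height (world z) of level_end_a below 0.055 m))), for 0.05 s.
At the end, for the whole second after the job is handed in: The drawer is home (within 3 mm), the level is gripped by the fingers with both its ends more than 170 mm above the table, it touches no part of the case and is still (under 30 mm/s); the robot keeps holding it (value of joint drawer below 0.003 m and height (world z) of each of level_end_a, level_end_b above 0.17 m and contact force between the fingers and level above 1 N and contact force between level and case below 0.1 N and linear speed of level below 0.03 m/s); the arm keeps its last pose, push and grip.
It fails at once if a bystander is pushed more than 30 mm or knocked over (distance of any of wrench, screwdriver, mug, jar, can, carton from where it was at the start of the episode above 0.03 m or angle between any of mug, jar, can's own z axis and vertical above 0.5 rad).
It also fails if it takes over 48 s, if anything falls off the work surface, if the arm or the gripper's body presses on something with over 40 N, if the wrist force passes 120 N, or if a joint passes its speed limit or range.

## Working session

There is one attempt and no reset: what is moved stays moved. The work goes in short steps, Python scripts to look and compute and a tool call to move; the robot and the scene stay as the last step left them, time stands still between calls to the robot, and variables do not carry over. Pictures are saved under pics/ and viewed, and the job is handed in when it is done.

Besides the shell and the picture viewer there is one more tool, called after "Emit:" in YAML: its name, and indented under it one key for each argument. carry_out: Moves the arm, as the interface text tells. Its arguments: {"type":"object","properties":{"rows":{"type":"array","items":{"type":"number"}},"force":{"type":"number"}},"required":["rows"]}

```bash
ls; mkdir -p pics
python3 - <<'E'
from bench import sense, snapshot, grip_point_offset
import cv2, pickle
print(sense(), grip_point_offset)
for n in ["scene","side","wrist"]:
    s=snapshot(n); pickle.dump(s,open(f"pics/{n}0.pkl","wb"))
    cv2.imwrite(f"pics/{n}0.png",s["color"][:,:,::-1])
    print(n,{k:v for k,v in s.items() if k!="color"})
E
```

```text
pics
{'time': 0.0, 'joint_pos': array([ 6.14547647e+01,  7.51526865e+00,  8.53302639e+01, -6.41709443e-05,
        8.72596229e+01, -4.89351905e+00]), 'qd': array([ 0.07082736, -0.0471823 , -0.05250019, -0.00266566,  0.09683805,
        0.02996033]), 'joint_efforts': array([ 2.07220305e-04, -5.69396818e+01, -5.00554240e+01, -3.76850421e-04,
        1.50344730e-02, -3.11872998e-05]), 'tool_pos': array([240.42868405, 549.12724172, 230.23330139]), 'tcp_rot': array([ 175.1414025 ,   89.8948445 , -118.51031067]), 'ft_force': array([ 0.45785115, -0.61171902,  0.19163168]), 'wrist_torque': array([0.0604693 , 0.01847928, 0.02819146]), 'finger_gap': 85.40915034935793} 18.700000000000003
scene {'fx': 478.9307179347258, 'fy': 478.9307179347258, 'cx': 322.578433524483, 'cy': 205.4359830901597, 'k1': -0.052791671130784056, 'rvec': array([ 2.04871184,  1.69196799, -0.49384589]), 'tvec': array([-119.43702389, -397.65603878, 1655.73298062])}
side {'fx': 497.35373665636405, 'fy': 497.35373665636405, 'cx': 321.6931360527462, 'cy': 197.13403121450193, 'k1': -0.142641262084733, 'rvec': array([ 2.39483494, -0.55296134,  0.17876349]), 'tvec': array([-468.76353613,  231.89804428, 1114.47558079])}
wrist {'fx': 307.84526764749484, 'fy': 307.84526764749484, 'cx': 318.41950020781695, 'cy': 195.9775656594358, 'k1': -0.030802794665567457, 'T_tool_cam': array([[-1.97496999e-04, -2.86512938e-01,  9.58076352e-01,
        -1.42816699e+02],
       [ 9.64624308e-04, -9.58075980e-01, -2.86512628e-01,
         7.42477289e+01],
       [ 9.99999515e-01,  8.67598354e-04,  4.65594476e-04,
         2.49553662e-01],
       [ 0.00000000e+00,  0.00000000e+00,  0.00000000e+00,
         1.00000000e+00]])}
```

View pics/scene0.png

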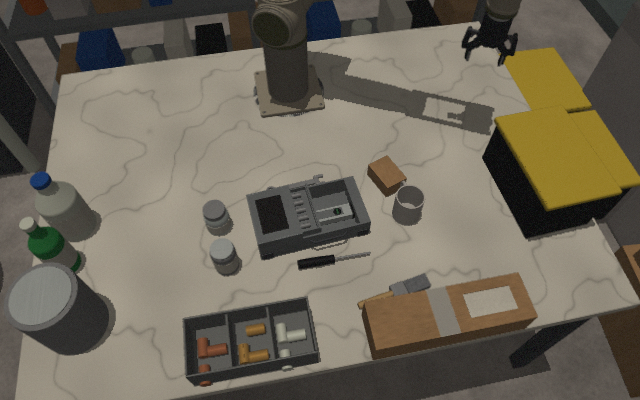

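View pics/side0.png

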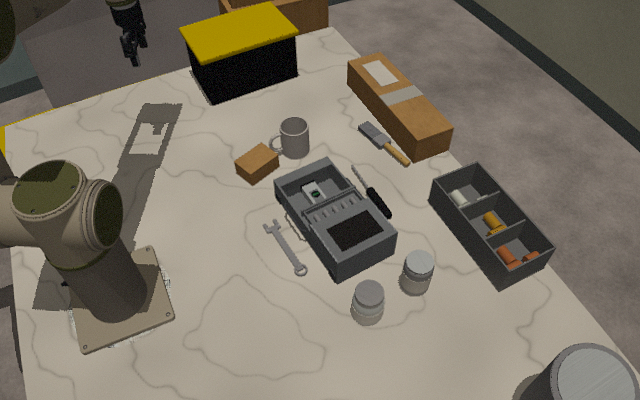

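View pics/wrist0.png

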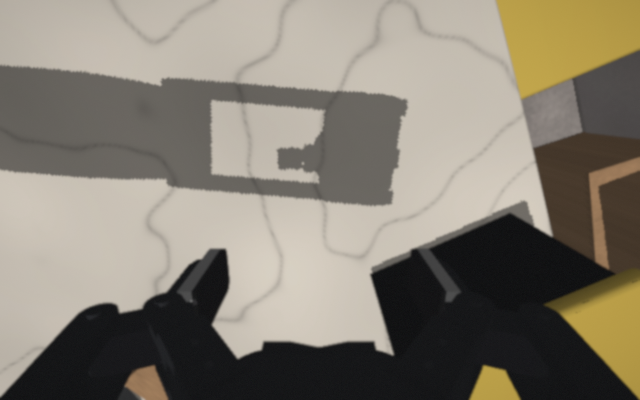

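Run:
```python
import cv2
a=cv2.imread("pics/scene0.png")[160:270,230:390]; cv2.imwrite("pics/sz.png",cv2.resize(a,None,fx=5,fy=5,interpolation=2))
a=cv2.imread("pics/side0.png")[145:290,255:405]; cv2.imwrite("pics/dz.png",cv2.resize(a,None,fx=4,fy=4,interpolation=2))
```

```text
(no output)
```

View pics/sz.png

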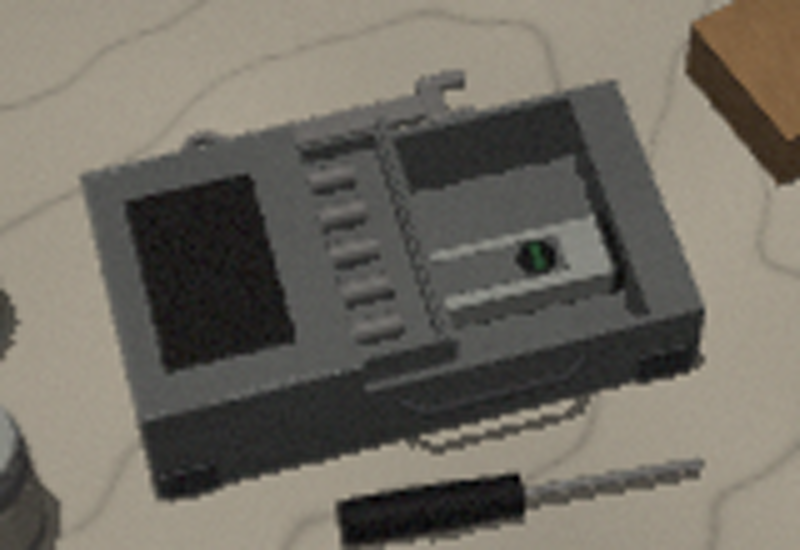

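View pics/dz.png

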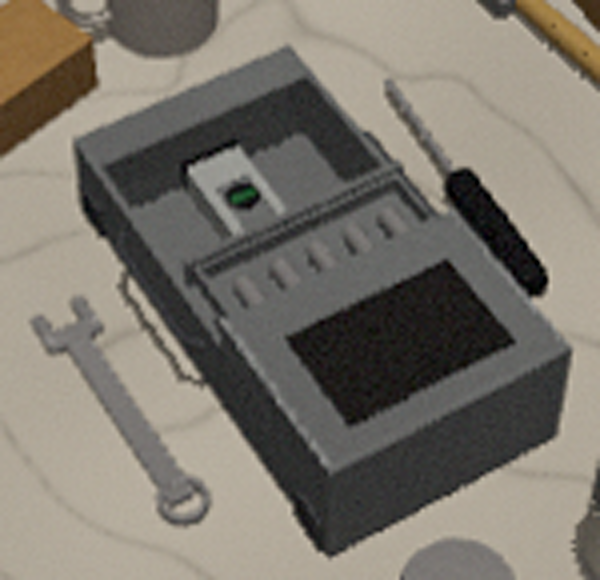

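```bash
cat > h.py <<'E'
import numpy as np, cv2, pickle
from scipy.spatial.transform import Rotation as R
def ray(s,px,T=None):
    px=np.array(px,float).reshape(-1,2)
    K=np.array([[s['fx'],0,s['cx']],[0,s['fy'],s['cy']],[0,0,1]])
    n=cv2.undistortPoints(px.reshape(-1,1,2),K,np.array([s['k1'],0,0,0,0.])).reshape(-1,2)
    d=np.c_[n,np.ones(len(n))]
    if T is None:
        Rm=cv2.Rodrigues(s['rvec'])[0]; return -Rm.T@s['tvec'], d@Rm
    M=T@s['T_tool_cam']; return M[:3,3], d@M[:3,:3].T
def toolT(st):
    M=np.eye(4);M[:3,:3]=R.from_euler('xyz',st['tcp_rot'],degrees=True).as_matrix();M[:3,3]=st['tool_pos'];return M
def plane(s,px,z,T=None):
    o,d=ray(s,px,T); return o+d*((z-o[2])/d[:,2])[:,None]
def rigid(L,W):
    L=np.array(L,float);W=np.array(W)[:,:2];lc,wc=L.mean(0),W.mean(0);a=L-lc;b=W-wc
    th=np.arctan2((a[:,0]*b[:,1]-a[:,1]*b[:,0]).sum(),(a*b).sum()); c,s=np.cos(th),np.sin(th)
    Q=np.array([[c,-s],[s,c]]);t=wc-Q@lc; return Q,t,np.degrees(th),np.abs((L@Q.T+t)-W)
E
python3 - <<'E'
from h import *
sc=pickle.load(open('pics/scene0.pkl','rb'));sd=pickle.load(open('pics/side0.pkl','rb'))
A=lambda l:np.array(l)/5+[230,160]-.4
B=lambda l:np.array(l)/4+[255,145]-.4
L=[[-80,-200],[80,-200],[-80,110],[80,110]]
Ws=np.r_[plane(sc,A([(82,178),(140,420)]),91),plane(sc,A([(617,82),(703,310)]),64)]
Wd=np.r_[plane(sd,B([(330,468),(572,352)]),91),plane(sd,B([(77,145),(290,47)]),64)]
for W in(Ws,Wd,(Ws+Wd)/2):
    Q,t,th,e=rigid(L,W);print(t,th,e.round(1).tolist())
f=lambda P:((P[:,:2]-t)@Q).round(1).tolist()
print('drawer',f(plane(sc,A([(378,125),(443,335)]),87.5)),f(plane(sd,B([(188,268),(400,165)]),87.5)))
print('level',f(plane(sc,A([(585,217),(612,268)]),28)),f(plane(sd,B([(188,165),(240,143)]),28)))
print('vial',f(plane(sc,A([(537,257)]),28)),f(plane(sd,B([(243,196)]),28)))
print('leveledges',f(plane(sc,A([(433,258),(585,217),(448,300),(612,268)]),28)))
print(f(plane(sd,B([(188,165),(233,232),(240,143),(280,210)]),28)))
for n,px,z in (('wrench',[(200,138),(450,80)],5),('screw',[(345,525),(700,465)],10)): print(n,plane(sc,A(px),z).round())
print('mug',plane(sc,[(408,192)],92),'carton',plane(sc,[(384,157),(405,182),(368,163),(392,190)],50).round())
E
```

```text
[532.43090717  21.98845849] 4.778930327082579 [[2.2, 0.7], [2.1, 0.9], [0.7, 0.0], [0.8, 1.7]]
[531.72324002  18.10172082] 4.882930773829465 [[1.8, 5.8], [1.8, 0.0], [0.9, 4.7], [0.8, 1.1]]
[532.0772798   20.04512568] 4.830665072768166 [[2.0, 3.2], [1.9, 0.5], [0.8, 2.3], [0.8, 1.4]]
drawer [[-70.3, -31.9], [69.8, -33.1]] [[-75.9, -35.4], [72.5, -32.8]]
level [[-16.9, 75.0], [20.0, 79.5]] [[-14.7, 80.5], [23.6, 79.5]]
vial [[1.5, 40.8]] [[2.6, 39.4]]
leveledges [[-13.8, -16.2], [-16.9, 75.0], [15.3, -15.4], [20.0, 79.5]]
[[-14.7, 80.5], [-17.6, 17.1], [23.6, 79.5], [16.9, 17.2]]
wrench [[ 396. -116.    5.]
 [ 382.   39.    5.]]
screw [[666. -73.  10.]
 [667. 124.  10.]]
mug [[545.49686008 255.51266555  92.        ]] carton [[383. 235.  50.]
 [484. 271.  50.]
 [396. 183.  50.]
 [504. 227.  50.]]
```

```bash
cat >> h.py <<'E'
T0=np.array([532.1,20.,0]);YAW=4.83
QC=R.from_euler('z',YAW,degrees=True).as_matrix()
def target(p,lean=0,flip=1,yaw=0):
    # tool x down; tool z = flip*case x ; lean>0: level normal/gripper body leans to case -y (end a up)
    X=np.array([0,0,-1.]);Z=np.array([flip,0,0.]);Y=np.cross(Z,X)
    M=QC@R.from_euler('z',yaw,degrees=True).as_matrix()@R.from_euler('x',lean,degrees=True).as_matrix()@np.c_[X,Y,Z]
    return QC@np.array(p,float)+T0,M
def delta(p,lean=0,flip=1,yaw=0,st=None):
    from bench import sense
    st=st or sense();M=toolT(st);P,Q=target(p,lean,flip,yaw)
    rv=R.from_matrix(M[:3,:3].T@Q).as_rotvec(degrees=True)/8; t=M[:3,:3].T@(P-M[:3,3])/25
    return np.r_[rv,t].round(2).tolist()
def where():
    from bench import sense
    st=sense();M=toolT(st);C=QC.T@M[:3,:3]
    print('t',round(st['time'],2),'case pos',(QC.T@(M[:3,3]-T0)).round(1),'toolx',C[:,0].round(3),'toolz',C[:,2].round(3),'F',(QC.T@st['ft_force']).round(1),'gap',round(st['finger_gap'],1),'q',st['joint_pos'].round(0))
    return st
E
python3 - <<'E'
from h import *
where()
for f in(1,-1):print(f,delta((0,5,180),0,f))
E
```

```text
t 0.15 case pos [-246.   551.9  230.5] toolx [-0.001 -0.001 -1.   ] toolz [ 0.477  0.879 -0.001] F [-0.3 -0.4 -1. ] gap 85.5 q [61.  8. 85.  0. 87. -5.]
1 [7.69, -0.01, 0.0, 2.04, -19.08, -14.53]
-1 [-14.81, -0.01, -0.01, 2.04, -19.08, -14.53]
```

Emit:
carry_out:
  rows: [7.69,0,0,2,-19,-14.5,1,7.69,0,0,2,-19,-14.5,1,7.69,0,0,2,-19,-14.5,1,7.69,0,0,2,-19,-14.5,1,7.69,0,0,2,-19,-14.5,1]

```text
time: 0.65
tool_pos: [361.8, 329.9, 210.0]
tcp_rot: [-139.3, 90.0, -116.2]
ft_force: [1.8, -0.0, 0.4]
finger_gap: 12.2
```

```bash
python3 -c "
from h import *
where();print(delta((0,5,150)))"
```

```text
t 0.65 case pos [-143.6  323.1  210. ] toolx [-0. -0. -1.] toolz [ 0.95   0.313 -0.   ] F [ 1.8 -0.2  0.4] gap 12.2 q [ 36.  -9. 104.  -0.  85.  13.]
[2.28, -0.0, 0.0, 2.4, -13.88, 1.48]
```

Emit:
carry_out:
  rows: [2.28,0,0,1.2,-13.8,1.48,1,2.28,0,0,1.2,-13.8,1.48,1,2.28,0,0,1.2,-13.8,1.48,1,2.28,0,0,1.2,-13.8,1.48,1,2.28,0,0,1.2,-13.8,1.48,1]

```text
time: 1.15
tool_pos: [484.6, 113.0, 188.7]
tcp_rot: [26.5, 90.0, 31.7]
ft_force: [0.7, 0.5, -0.2]
finger_gap: -0.3
```

```bash
python3 -c "
from h import *
where();print(delta((0,5,150)))"
```

```text
t 1.15 case pos [-39.5  96.6 188.7] toolx [ 0.  0. -1.] toolz [1.    0.005 0.   ] F [ 0.7  0.4 -0.2] gap -0.3 q [  7.  -7. 104.   0.  83.   2.]
[0.04, 0.0, -0.0, 1.55, -3.67, 1.56]
```

Emit:
carry_out:
  rows: [0.04,0,0,1.5,-3.6,1.5,1,0.04,0,0,1.5,-3.6,1.5,1,0.04,0,0,1.5,-3.6,1.5,1,0.04,0,0,1.5,-3.6,1.5,1]

```text
time: 1.55
tool_pos: [529.0, 27.4, 150.2]
tcp_rot: [169.5, 89.9, 174.2]
ft_force: [0.4, -0.3, -0.2]
finger_gap: 0.3
```

```bash
python3 -c "
from h import *
from bench import snapshot
st=where();s=snapshot('wrist');cv2.imwrite('pics/w1.png',s['color'][:,:,::-1]);pickle.dump((st,s),open('pics/w1.pkl','wb'))
print(delta((0,0,71)))"
```

```text
t 1.55 case pos [ -2.5   7.7 150.2] toolx [-0.003  0.    -1.   ] toolz [ 1.    -0.003 -0.003] F [ 0.4 -0.3 -0.2] gap 0.3 q [ -3.  -0. 102.   0.  78.  -7.]
[-0.01, -0.01, -0.0, 3.2, -0.35, 0.1]
```

View pics/w1.png

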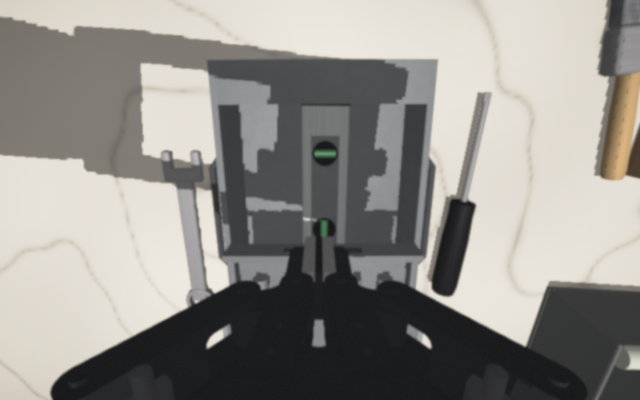

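```bash
python3 -c "
from h import *
st,s=pickle.load(open('pics/w1.pkl','rb'));T=toolT(st)
f=lambda px,z:((plane(s,px,z,T)-T0)@QC).round(1).tolist()
print('lip outer',f([(208,60),(437,60)],64));print('lip inner',f([(222,104),(427,104)],64))
print('level',f([(302,104),(350,104),(303,215),(346,225)],28));print('front top',f([(222,257),(425,257)],87.5))
a=cv2.resize(s['color'][40:290,180:460,::-1],None,fx=2.8,fy=2.3);cv2.imwrite('pics/w1z.png',a)"
```

```text
lip outer [[-79.9, 111.5, 64.0], [78.6, 111.1, 64.0]]
lip inner [[-72.6, 82.0, 64.0], [74.3, 81.7, 64.0]]
level [[-17.2, 81.7, 28.0], [22.5, 81.7, 28.0], [-17.9, -15.8, 28.0], [21.7, -25.7, 28.0]]
front top [[-75.4, -27.2, 87.5], [75.6, -27.4, 87.5]]
```

View pics/w1z.png

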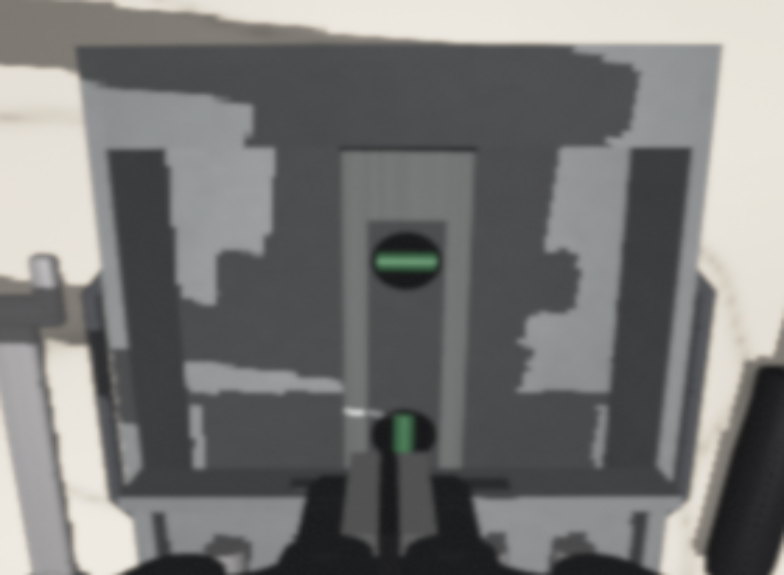

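Emit:
carry_out:
  rows: [0,0,0,2,-0.1,0.1,1,0,0,0,3.2,-0.1,0.1,1,0,0,0,3.2,-0.1,0.1,1]

```text
time: 1.9
tool_pos: [528.1, 28.1, 67.3]
tcp_rot: [170.3, 89.5, 175.2]
ft_force: [-0.5, 0.0, 0.2]
finger_gap: -0.3
```

```bash
python3 -c "
from h import *
from bench import snapshot
st=where();s=snapshot('wrist');cv2.imwrite('pics/w2.png',s['color'][:,:,::-1])
print(delta((0,-65,71)))"
```

```text
t 1.9 case pos [-3.3  8.4 67.3] toolx [-0.008  0.001 -1.   ] toolz [ 1.     0.002 -0.008] F [-0.5  0.1  0.2] gap -0.3 q [ -3.   5. 106.   0.  70.  -7.]
[0.01, -0.03, -0.01, -0.04, -2.92, 0.05]
```

View pics/w2.png

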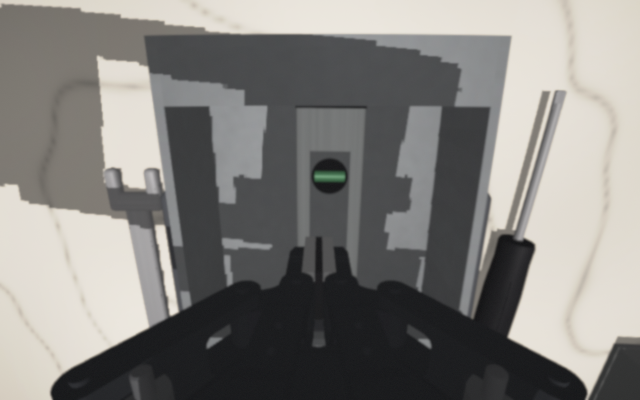

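Emit:
carry_out:
  rows: [0,0,0,-0.05,-0.5,0.1,1,0,0,0,-0.05,-0.9,0.1,1,0,0,0,-0.05,-1.2,0.1,1,0,0,0,-0.05,-1.5,0.1,1,0,0,0,-0.05,-1.8,0.1,1]

```text
time: 2.45
tool_pos: [539.1, -19.1, 73.5]
tcp_rot: [-3.0, 89.9, 1.8]
ft_force: [0.6, 1.8, 0.8]
finger_gap: 0.2
```

```bash
python3 -c "
from h import *
where()
print(delta((0,-65,71)))"
```

```text
t 2.45 case pos [  3.7 -39.5  73.5] toolx [ 0.001 -0.    -1.   ] toolz [ 1.    -0.001  0.001] F [0.8 1.8 0.8] gap 0.2 q [ -7.   6. 104.   0.  70. -12.]
[-0.01, 0.01, 0.0, 0.1, -1.02, -0.15]
```

Emit:
carry_out:
  rows: [0,0,0,0.05,-0.3,-0.1,1,0,0,0,0.05,-0.6,-0.1,1,0,0,0,0.05,-0.85,-0.1,1,0,0,0,0.05,-1.05,-0.1,1,0,0,0,0.05,-1.2,-0.1,1]

```text
time: 2.95
tool_pos: [538.0, -48.0, 71.1]
tcp_rot: [122.8, 89.9, 127.6]
ft_force: [-2.1, 21.8, 6.1]
finger_gap: -0.1
```

```bash
python3 -c "
from h import *
where()
print(delta((0,-65,71)))"
```

```text
t 2.95 case pos [  0.1 -68.3  71.1] toolx [-0.001  0.002 -1.   ] toolz [ 1.    -0.    -0.001] F [-0.3 21.9  6.1] gap -0.1 q [-11.   6. 104.   0.  70. -15.]
[-0.0, -0.01, -0.01, 0.0, 0.13, -0.01]
```

Emit:
carry_out:
  rows: [0,0,0,0,-0.1,0,1,0,0,0,0,-0.1,0,1,0,0,0,0,-0.1,0,1]

```text
time: 3.25
tool_pos: [538.0, -47.9, 71.1]
tcp_rot: [105.5, 89.7, 110.4]
ft_force: [-3.0, 16.9, 5.3]
finger_gap: 0.1
```

```bash
python3 -c "
from h import *
where()"
```

```text
t 3.25 case pos [  0.1 -68.2  71.1] toolx [-0.001  0.005 -1.   ] toolz [ 1.     0.    -0.001] F [-1.5 17.1  5.3] gap 0.1 q [-11.   6. 104.   0.  70. -16.]
```

Emit:
carry_out:
  rows: [0,0,0,0,1,0,1,0,0,0,-0.5,2.5,0.1,1,0,0,0,-1.5,3.8,0.1,-1,0,0,0,-2,3.8,0.1,-1,0,0,0,-2,3.8,0.1,-1]
  force: 100

```text
time: 3.75
tool_pos: [534.9, 44.0, 123.7]
tcp_rot: [-17.5, 89.8, -12.5]
ft_force: [0.1, 0.2, 0.7]
finger_gap: 43.1
```

```bash
python3 -c "
from h import *
from bench import snapshot
st=where();s=snapshot('wrist');cv2.imwrite('pics/w3.png',s['color'][:,:,::-1]);pickle.dump((st,s),open('pics/w3.pkl','wb'))
s=snapshot('scene');cv2.imwrite('pics/s3.png',cv2.resize(s['color'][160:270,230:390,::-1],None,fx=4,fy=4));pickle.dump(s,open('pics/s3.pkl','wb'))
print(delta((2.3,20,60)))"
```

```text
t 3.75 case pos [  4.8  23.7 123.7] toolx [ 0.004 -0.001 -1.   ] toolz [1.    0.002 0.004] F [0.1 0.2 0.7] gap 43.1 q [ -1.   2. 103.  -0.  75.  -6.]
[-0.0, 0.0, 0.01, 2.44, -0.11, -0.03]
```

View pics/w3.png

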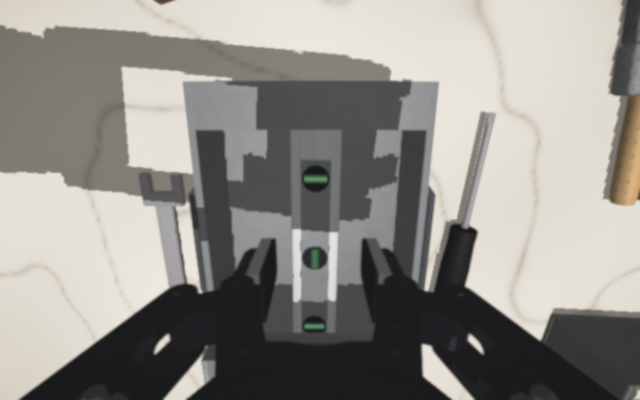

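View pics/s3.png

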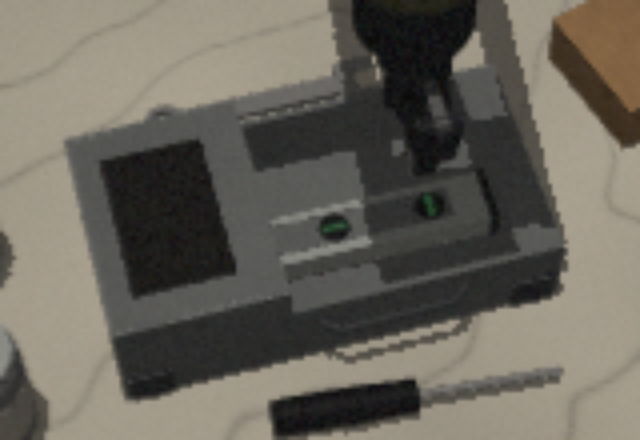

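```bash
python3 -c "
from h import *
st,s=pickle.load(open('pics/w3.pkl','rb'));T=toolT(st)
f=lambda px,z:((plane(s,px,z,T)-T0)@QC).round(1).tolist()
print(f([(316,179),(314,258),(314,326)],28));print('edges',f([(291,140),(341,140),(294,270),(337,270)],28));print('lip',f([(200,130),(430,130),(185,82),(438,82)],64))"
```

```text
[[2.3, 40.1, 28.0], [0.6, -29.8, 28.0], [0.4, -100.5, 28.0]]
edges [[-16.9, 70.9, 28.0], [21.5, 70.9, 28.0], [-16.9, -41.5, 28.0], [20.7, -41.5, 28.0]]
lip [[-72.7, 81.4, 64.0], [76.4, 81.7, 64.0], [-79.2, 110.8, 64.0], [78.5, 111.2, 64.0]]
```

Emit:
carry_out:
  rows: [0,0,0,0.5,0,-0.05,-1,0,0,0,1.5,0,-0.05,-1,0,0,0,2.5,0,-0.05,-1,0,0,0,3,0.05,-0.05,-1,0,0,0,3,0.05,-0.05,-1]

```text
time: 4.35
tool_pos: [528.9, 44.6, 42.7]
tcp_rot: [175.4, 89.6, -179.9]
ft_force: [-0.2, -0.4, -1.2]
finger_gap: 85.5
```

```bash
python3 -c "
from h import *
where()
print(delta((2,25,7)))"
```

```text
t 4.35 case pos [-1.1 24.8 42.7] toolx [-0.007  0.001 -1.   ] toolz [ 1.    -0.001 -0.007] F [-0.3 -0.4 -1.2] gap 85.5 q [ -1.   7. 106.  -0.  67.  -5.]
[-0.01, -0.05, -0.0, 1.43, 0.01, 0.14]
```

Emit:
carry_out:
  rows: [0,0,0,0.7,0,0.1,-1,0,0,0,1.3,0,0.1,-1,0,0,0,1.4,0,0.1,-1,0,0,0,1.4,0,0.1,-1]

```text
time: 4.75
tool_pos: [533.8, 45.3, 11.0]
tcp_rot: [176.2, 89.9, -179.0]
ft_force: [-0.7, 0.5, -0.5]
finger_gap: 85.6
```

```bash
python3 -c "
from h import *
where()
print(delta((2,25,7)))"
```

```text
t 4.75 case pos [ 3.8 25.  11. ] toolx [-0.001  0.    -1.   ] toolz [ 1.    -0.    -0.001] F [-0.6  0.5 -0.5] gap 85.6 q [ -1.  11. 106.  -0.  63.  -5.]
[-0.0, -0.01, -0.0, 0.16, -0.0, -0.07]
```

Emit:
carry_out:
  rows: [0,0,0,0.13,0,-0.07,-1,0,0,0,0.13,0,-0.07,1,0,0,0,0.13,0,-0.07,1,0,0,0,0.13,0,-0.07,1,0,0,0,0.13,0,-0.07,1]
  force: 100

```text
time: 5.25
tool_pos: [533.5, 45.2, 9.2]
tcp_rot: [-2.6, 89.9, 2.2]
ft_force: [0.4, 0.5, -2.6]
finger_gap: 37.9
```

Emit:
carry_out:
  rows: [0,0,0,0,0,0,1,0,0,0,0,0,0,1]

```text
time: 5.45
tool_pos: [533.4, 45.2, 9.1]
tcp_rot: [-4.8, 89.9, -0.0]
ft_force: [-0.6, -0.6, 5.2]
finger_gap: 37.9
```

```bash
python3 -c "
from h import *
from bench import snapshot
st=where();s=snapshot('wrist');cv2.imwrite('pics/w4.png',s['color'][:,:,::-1])
print(delta((2,25,7)))"
```

```text
t 5.45 case pos [ 3.5 25.   9.1] toolx [ 0.002 -0.    -1.   ] toolz [ 1.    -0.     0.002] F [-0.7 -0.5  5.2] gap 37.9 q [ -1.  11. 107.   0.  63.  -5.]
[-0.0, 0.01, 0.0, 0.08, -0.0, -0.06]
```

View pics/w4.png

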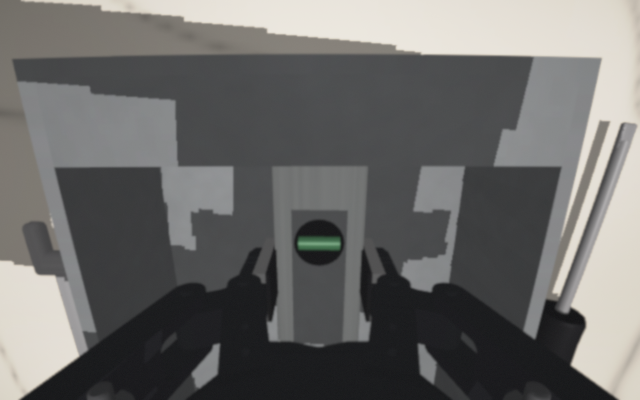

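```bash
cat > plan.py <<'E'
from h import *
G=np.array([56.4,-7.])
W=[(-31.4,16,0),(-31.4,19,0),(-63,19,0),(-66,45.5,14),(-50,50,17),(-30,59,20),(-5,72,24),(20,87,26),(50,108,28),(70,150,28),(70,190,28),(50,230,15),(20,240,0)]
def rp(c,hy,hz,th):
    c_,s_=np.cos(th),np.sin(th);Q=np.array([[c_,-s_],[s_,c_]])
    u=np.linspace(-1,1,93);e=np.ones_like(u)
    P=np.r_[np.c_[u*hy,e*hz],np.c_[u*hy,-e*hz],np.c_[e*hy,u*hz],np.c_[-e*hy,u*hz]]
    return np.array(c)+P@Q.T
OB={'hous':(-200,-80,62,91),'lip':(80,110,61,64),'endb':(-210,-195,0,62),'floor':(-200,110,0,4)}
def sd(P,o):
    a,b,c,d=o;dx=np.maximum(a-P[:,0],P[:,0]-b);dz=np.maximum(c-P[:,1],P[:,1]-d)
    return (np.hypot(np.maximum(dx,0),np.maximum(dz,0))+np.minimum(np.maximum(dx,dz),0)).min()
def sd2(c,hy,hz,th,o): # both ways
    m=sd(rp(c,hy,hz,th),o)
    a,b,cc,d=o;O=rp(((a+b)/2,(cc+d)/2),(b-a)/2,(d-cc)/2,0)-np.array(c);c_,s_=np.cos(th),np.sin(th)
    return min(m,sd(O@np.array([[c_,-s_],[s_,c_]]),(-hy,hy,-hz,hz)))
def tcp(y,z,t):
    t=np.radians(t);c,s=np.cos(t),np.sin(t);return (y+c*G[0]-s*G[1],z+s*G[0]+c*G[1])
if __name__=='__main__':
  for i in range(len(W)-1):
    worst={}
    for f in np.linspace(0,1,9):
        y,z,t=np.array(W[i])*(1-f)+np.array(W[i+1])*f;th=np.radians(t);p=np.array(tcp(y,z,t))
        b=p+np.array([-np.sin(th),np.cos(th)])*(73+50)
        for k,o in OB.items():
            worst[k]=min(worst.get(k,99),sd2((y,z),115,12,th,o));
            worst['B'+k]=min(worst.get('B'+k,99),sd2(b,43,50,th,o))
    y,z,t=W[i+1];s=115*np.sin(np.radians(t));print(W[i+1],'tcp',np.round(tcp(*W[i+1]),1),'a,b z',round(z+s),round(z-s),{k:round(v,1) for k,v in worst.items() if v<15})
E
python3 plan.py
```

```text
(-31.4, 19, 0) tcp [25. 12.] a,b z 19 19 {'floor': np.float64(0.0)}
(-63, 19, 0) tcp [-6.6 12. ] a,b z 19 19 {'floor': np.float64(3.0)}
(-66, 45.5, 14) tcp [-9.6 52.4] a,b z 73 18 {'hous': np.float64(7.4), 'endb': np.float64(14.4), 'floor': np.float64(2.0)}
(-50, 50, 17) tcp [ 6.  59.8] a,b z 84 16 {'hous': np.float64(7.4), 'endb': np.float64(14.5), 'floor': np.float64(0.9)}
(-30, 59, 20) tcp [25.4 71.7] a,b z 98 20 {'hous': np.float64(7.8), 'floor': np.float64(0.9)}
(-5, 72, 24) tcp [49.4 88.5] a,b z 119 25 {'hous': np.float64(7.9), 'floor': np.float64(4.4)}
(20, 87, 26) tcp [ 73.8 105.4] a,b z 137 37 {'hous': np.float64(9.1), 'floor': np.float64(10.3)}
(50, 108, 28) tcp [103.1 128.3] a,b z 162 54 {'hous': np.float64(8.7)}
(70, 150, 28) tcp [123.1 170.3] a,b z 204 96 {}
(70, 190, 28) tcp [123.1 210.3] a,b z 244 136 {}
(50, 230, 15) tcp [106.3 237.8] a,b z 260 200 {}
(20, 240, 0) tcp [ 76.4 233. ] a,b z 240 240 {}
```

Emit:
carry_out:
  rows: [0,0,0,-0.15,0,0,1,0,0,0,-0.15,-0.3,0,1,0,0,0,-0.15,-0.8,0,1,0,0,0,-0.15,-1.25,0,1,0,0,0,-0.15,-1.25,0,1]

```text
time: 6.0
tool_pos: [535.2, 12.1, 11.6]
tcp_rot: [-135.6, 90.0, -130.9]
ft_force: [-0.4, 0.7, -3.8]
finger_gap: 38.0
```

```bash
python3 -c "
from h import *
from bench import snapshot
st=where();s=snapshot('wrist');cv2.imwrite('pics/w5.png',s['color'][:,:,::-1])
print(delta((2.5,-7,12)),delta((2.5,-9.6,52.4),14))"
```

```text
t 6.0 case pos [ 2.4 -8.1 11.6] toolx [-0. -0. -1.] toolz [ 1.    -0.002 -0.   ] F [-0.3  0.8 -3.8] gap 38.0 q [ -4.  10. 106.  -0.  63.  -9.]
[-0.02, -0.0, -0.0, -0.01, 0.01, 0.0] [-0.02, -0.0, 1.75, -1.63, -0.09, 0.0]
```

View pics/w5.png

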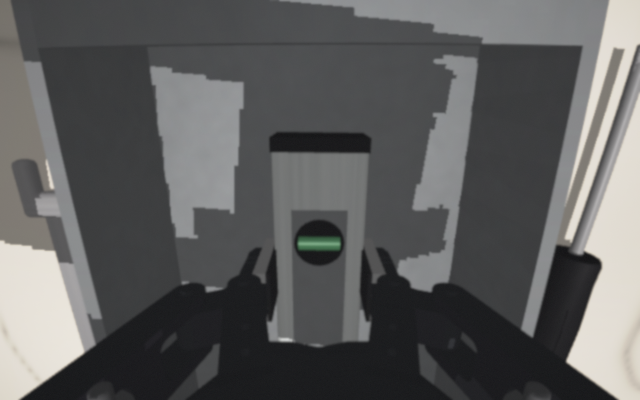

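```bash
python3 -c "
from h import *
import pickle
w=pickle.load(open('pics/w3.pkl','rb'))[1]
from bench import sense
T=toolT(sense())
print(((plane(w,[(320,133),(320,150),(319,242)],31,T)-T0)@QC).round(1))"
```

```text
[[ 2.2 55.5 31. ]
 [ 2.2 48.8 31. ]
 [ 1.8  8.5 31. ]]
```

```bash
sed -i 's/56.4,-7/51.6,-7/; s/(-63,19,0),(-66,45.5,14),(-50,50,17),(-30,59,20)/(-60,19,0),(-64,46,14),(-48,51,17),(-30,60,20)/' plan.py; python3 plan.py; python3 -c "
from plan import *
print(delta((2.5,*tcp(*W[3])[0:2]),14))"
```

```text
(-31.4, 19, 0) tcp [20.2 12. ] a,b z 19 19 {'floor': np.float64(0.0)}
(-60, 19, 0) tcp [-8.4 12. ] a,b z 19 19 {'floor': np.float64(3.0)}
(-64, 46, 14) tcp [-12.2  51.7] a,b z 74 18 {'hous': np.float64(7.4), 'floor': np.float64(2.5)}
(-48, 51, 17) tcp [ 3.4 59.4] a,b z 85 17 {'hous': np.float64(7.4), 'floor': np.float64(1.9)}
(-30, 60, 20) tcp [20.9 71.1] a,b z 99 21 {'hous': np.float64(7.0), 'floor': np.float64(1.9)}
(-5, 72, 24) tcp [45.  86.6] a,b z 119 25 {'hous': np.float64(7.0), 'floor': np.float64(5.4)}
(20, 87, 26) tcp [ 69.4 103.3] a,b z 137 37 {'hous': np.float64(9.1), 'floor': np.float64(10.3)}
(50, 108, 28) tcp [ 98.8 126. ] a,b z 162 54 {'hous': np.float64(8.7)}
(70, 150, 28) tcp [118.8 168. ] a,b z 204 96 {}
(70, 190, 28) tcp [118.8 208. ] a,b z 244 136 {}
(50, 230, 15) tcp [101.7 236.6] a,b z 260 200 {}
(20, 240, 0) tcp [ 71.6 233. ] a,b z 240 240 {}
[-0.02, -0.0, 1.75, -1.6, -0.2, 0.0]
```

Emit:
carry_out:
  rows: [0,0,0.44,-0.42,-0.04,0,1,0,0,0.88,-0.82,-0.1,0,1,0,0,1.32,-1.22,-0.15,0,1,0,0,1.75,-1.6,-0.2,0,1,0,0,1.75,-1.6,-0.2,0,1]

```text
time: 6.55
tool_pos: [536.8, 7.5, 52.9]
tcp_rot: [89.6, 76.0, 94.2]
ft_force: [0.8, -0.1, -3.6]
finger_gap: 38.0
```

```bash
python3 -c "
from plan import *
from bench import snapshot
st=where();s=snapshot('wrist');cv2.imwrite('pics/w6.png',s['color'][:,:,::-1])
for i in (3,4,5):print(delta((2.5,*tcp(*W[i])),W[i][2]))"
```

```text
t 6.55 case pos [  3.6 -12.8  52.9] toolx [ 0.002  0.242 -0.97 ] toolz [ 1.    -0.003  0.002] F [ 0.8 -0.2 -3.6] gap 38.0 q [-14.  10. 103.  14.  72. -23.]
[-0.02, 0.01, 0.01, 0.02, -0.0, -0.02]
[-0.02, 0.01, 0.38, -0.13, 0.68, -0.02]
[-0.02, 0.01, 0.76, -0.42, 1.47, -0.03]
```

View pics/w6.png

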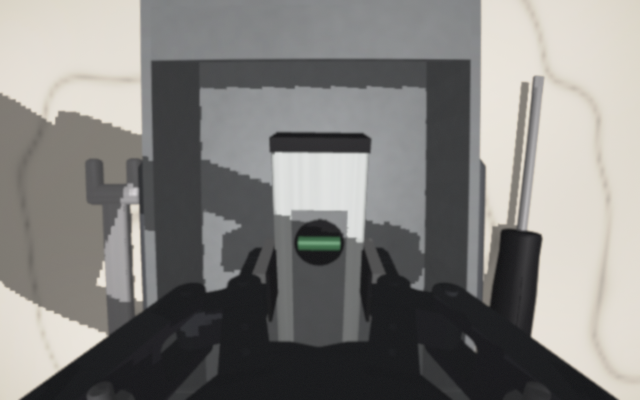

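Emit:
carry_out:
  rows: [0,0,0.19,-0.07,0.34,0,1,0,0,0.38,-0.13,0.68,0,1,0,0,0.57,-0.28,1.07,0,1,0,0,0.76,-0.42,1.47,0,1,0,0,0.76,-0.42,1.47,0,1]

```text
time: 7.1
tool_pos: [533.2, 43.0, 71.8]
tcp_rot: [89.9, 69.8, 94.7]
ft_force: [-0.6, -0.5, -3.2]
finger_gap: 38.0
```

```bash
python3 -c "
from plan import *
st=where()
for i in (5,6,7):print(delta((2.5,*tcp(*W[i])),W[i][2]))"
```

```text
t 7.1 case pos [ 3.  22.9 71.8] toolx [ 0.001  0.345 -0.939] toolz [1.    0.    0.001] F [-0.7 -0.4 -3.2] gap 38.0 q [-14.   9. 103.  20.  75. -25.]
[0.0, 0.0, -0.02, -0.0, -0.08, -0.02]
[0.0, 0.0, 0.48, -0.25, 1.03, -0.02]
[0.0, 0.0, 0.73, -0.54, 2.18, -0.02]
```

Emit:
carry_out:
  rows: [0,0,0.24,-0.12,0.5,0,1,0,0,0.48,-0.25,1.03,0,1,0,0,0.6,-0.4,1.6,0,1,0,0,0.73,-0.54,2.18,0,1,0,0,0.73,-0.54,2.18,0,1]

```text
time: 7.6
tool_pos: [529.5, 89.6, 103.6]
tcp_rot: [89.8, 64.1, 94.7]
ft_force: [1.0, -0.1, -3.5]
finger_gap: 38.0
```

```bash
python3 -c "
from plan import *
st=where()
for i in (8,9,10):print(delta((2.5,*tcp(*W[i])),W[i][2]))"
```

```text
t 7.6 case pos [  3.2  69.6 103.6] toolx [ 0.001  0.437 -0.899] toolz [1.    0.001 0.002] F [ 1.  -0.2 -3.5] gap 38.0 q [-13.   7. 103.  25.  79. -25.]
[0.01, 0.01, 0.26, -0.29, 1.44, -0.03]
[0.01, 0.01, 0.26, -1.46, 2.9, -0.02]
[0.01, 0.01, 0.26, -2.89, 3.6, -0.02]
```

Emit:
carry_out:
  rows: [0,0,0.13,-0.15,0.72,0,1,0,0,0.26,-0.29,1.44,0,1,0,0,0.26,-0.9,2.2,0,1,0,0,0.26,-1.46,2.9,0,1,0,0,0.26,-2.2,3.25,0,1]

```text
time: 8.1
tool_pos: [524.3, 139.3, 188.9]
tcp_rot: [90.0, 61.9, 94.9]
ft_force: [0.7, -0.1, -2.9]
finger_gap: 37.8
```

```bash
python3 -c "
from plan import *
st=where()
for i in (10,11,12):print(delta((2.5,*tcp(*W[i])),W[i][2]))"
```

```text
t 8.1 case pos [  2.3 119.5 188.9] toolx [-0.001  0.471 -0.882] toolz [1.    0.001 0.   ] F [ 0.7 -0.2 -2.9] gap 37.8 q [ -9.   1. 101.  27.  86. -18.]
[0.01, -0.0, -0.01, -0.69, 0.34, 0.01]
[0.01, -0.0, -1.63, -2.02, 0.27, 0.01]
[0.01, -0.0, -3.51, -2.46, -0.86, 0.0]
```

Emit:
carry_out:
  rows: [0,0,0,-0.7,0.34,0,1,0,0,-0.8,-1.4,0.3,0,1,0,0,-1.6,-2,0.27,0,1,0,0,-2.4,-2.3,-0.3,0,1,0,0,-3.2,-2.46,-0.86,0,1]

```text
time: 8.6
tool_pos: [529.9, 90.1, 234.5]
tcp_rot: [82.9, 87.8, 87.8]
ft_force: [0.5, -0.4, -5.0]
finger_gap: 37.6
```

Emit:
carry_out:
  rows: [0,0,-0.3,0,0,0,1,0,0,-0.3,0,0,0,1,0,0,-0.3,0,0,0,1,0,0,-0.3,0,0,0,1]

```text
time: 9.0
tool_pos: [528.7, 89.8, 231.6]
tcp_rot: [99.3, 89.9, 104.1]
ft_force: [-0.5, 0.4, -4.3]
finger_gap: 37.8
```

```bash
python3 -c "
from plan import *
from bench import snapshot
st=where();print(st['qd'].round(2))
for n in('scene','side'):
  s=snapshot(n);cv2.imwrite('pics/%s9.png'%n,cv2.resize(s['color'][80:300,200:460,::-1],None,fx=2.5,fy=2.5))
s=snapshot('wrist');cv2.imwrite('pics/w9.png',s['color'][:,:,::-1])"
```

```text
t 9.0 case pos [  2.5  69.8 231.6] toolx [-0.     0.002 -1.   ] toolz [ 1.    -0.001 -0.   ] F [-0.4  0.4 -4.3] gap 37.8 q [ 4. -2. 95.  0. 87. -1.]
[-0.48  0.04  0.03 -0.36 -0.06  0.07]
```

View pics/scene9.png

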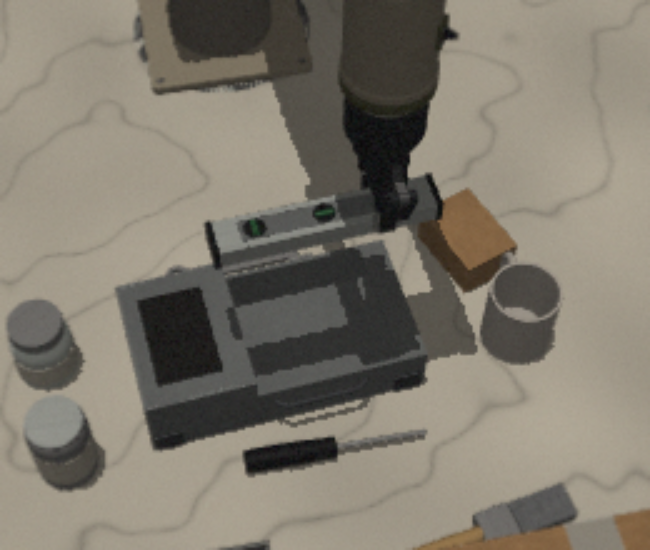

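View pics/side9.png

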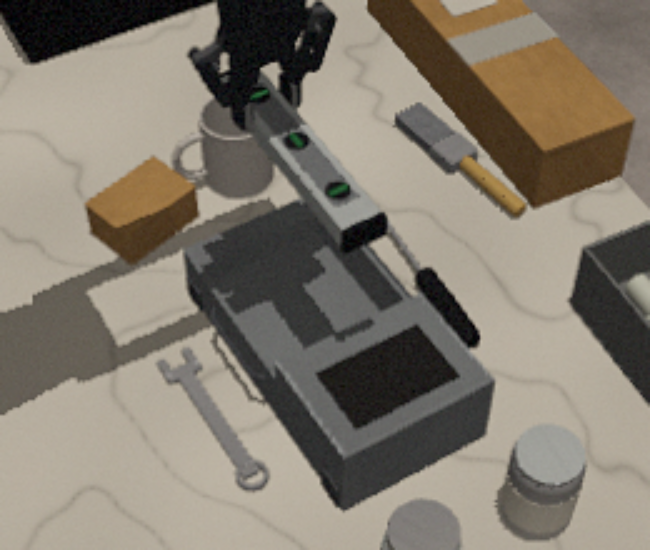

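View pics/w9.png

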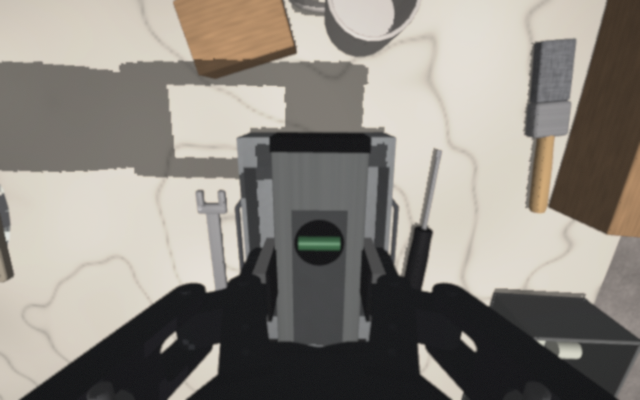

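```bash
python3 -c "
from bench import hand_in
print(hand_in())"
```

```text
the job is handed in; nothing more can be done
None
```

I shut the drawer, took the level out slantwise and handed the job in at 9.0 s, with the arm holding the level still above the case.

- **Drawer:** I pushed it with the closed fingers until it met the stop at about 17–22 N and stopped moving. The pictures after the push and before hand-in show it flush.
- **Level:** I gripped it across its width and slid it about 33 mm under the housing. I then tilted end a up to 14–28° and drew it out over the lip. By the planned poses, one end was above 80 mm and the other below 55 mm for about a second. The wrist force stayed at about the level's own weight throughout, so I saw no sign of it catching on the case.
- **Last checks:**
  - The level is held horizontal at about 240 mm and clear of the case.
  - The finger gap is steady at 37.8 mm, and the level has not slipped in the grip.
  - The joints are at rest, under 0.5 °/s.
  - The bystanders look undisturbed in the last pictures; I did not re-measure their positions.
- **One disagreement:** my first estimate of the level's position along the case was about 5 mm off. I corrected it from a wrist picture before tilting. `hand_in` gave no verdict, as expected.

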